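Gauge a blind screw pillar and set the length stop

ROBOT

A 7-joint arm with a two-finger parallel gripper is mounted at the origin on the work surface. World frame = base frame: x ahead of the robot, y to its left, z up, the work surface at z = 0. Lengths are in m, angles in rad, forces in N, time in s.
With the tool pointing down it reaches from about 0.35 to 0.9 m from the base axis. Payload 8.1 kg.
Tool frame: the origin (TCP) lies midway between the tips of the shut fingers; the grasp point (between the pads) lies 19 mm behind it; z points along the fingers, y is the direction in which the jaws open and shut (so a half turn about z gives the same grasp; the last joint's range is limited). The gripper opens to 92 mm and grips with 3 to 60 N. Pads are 19 mm wide; open, the fingers measure 130 mm over their backs; the gripper's body (75 mm by 190 mm) begins 47 mm behind the grasp point.
Start: joints at [-1.398, 0.434, 0.025, 1.573, -0.012, 1.134, -0.075], TCP at [0.17, 0.601, 0.227] pointing down, gripper open.
Joint ranges: [-2.62, 2.62], [-0.44, 2.09], [-1.27, 1.32], [0.08, 2.57], [-1.32, 4.46], [0.12, 2], [-2.74, 2.74]. Speed limits (rad/s): [2.22, 2.22, 3.01, 3.01, 3.14, 3.14, 3.14].

INTERFACE

Orientations are given as a rotation vector (axis times angle).
In Python, from cell import arm gives the robot as it stands. The module is installed in compiled form; this text tells all that it offers.
- The arm moves only by the tool jog_arm, never from a script. Its argument "increments" is a list of rows, each an object with "slide": the shift along the tool's x, y, z in mm, a list of three; "roll": the turn about the tool's z in rad; "gripper": the opening, from 0 (shut) to 1 (fully open). In form: [{"slide": [x, y, z], "roll": roll, "gripper": gripper}, ...]. A call has exactly 10 rows; each row is the pose to reach, as a shift and turn from the pose commanded when the call began, along the tool's axes at that moment; what a row does not reach only later rows make up. A row lasts 1/12 s, in which the tool goes at most 41.7 mm and 7.16 degrees, less where a joint would pass 70% of its speed; a pose out of reach is approached as far as the arm can. A call with a gripper value outside its range is refused whole. The fingers move at their own pace and stop on an object; "newtons" is the grip in N (left out, the last holds). Time passes only in rows, so rows that repeat a pose let the fingers close, or fill a call up. It gives the time, the measured TCP pose, the force and the opening at its end, in the units of the state.
- arm.observe(): the state, without advancing time (a new reading comes with each control period).
- arm.get_image(name): name is "scene" or "top" or "wrist"; returns a dict with "frame" (420x560x3 uint8, blue, green, red), "depth" (420x560 float32, m along the optical axis (not along the pixel's ray), 0 where there is no reading), "intrinsics" (3x3 intrinsics, pixels), "R" (3x3) and "t" (3): a world point X has camera coordinates R X + t; the wrist camera has in their place "hand_eye" (4x4, takes a point from camera to tool coordinates, whose origin is the TCP and whose axes are the flange's). Camera axes: x right, y down, z forward; pixel columns grow to the right and rows downward; lengths in m; the calibration is good to about 2 mm. A picture is of the moment at which its call begins: read the wrist's pose just before it.
- arm.sign_off(): hands the job in, once; it reports no verdict.
The state is a dict: "clock": time; "joints": joint angles; "dq": joint speeds; "joint_efforts": joint torques, N m; "position": TCP position; "ee_rot": TCP orientation; "force": force on the tool from outside, world axes, zero at the start; "ft_torque": the same for the moment, N m; "width": opening from 0.0 (shut) to 1.0 (fully open).
Only numpy, scipy, OpenCV 4.12 (cv2) and the standard library are available. Lean on these libraries where they do the work, as an engineer would, in place of code of your own. Each camera call takes 0.05 s, during which the arm holds its last target.

TASK

Take the depth rod out of its holder, slide it into the open screw pillar of the green module housing in the tilted cradle until it bottoms, and leave it standing there. Read how much of the rod (grip head included) still sticks out above the pillar's rim, then set the sliding stop of the length gauge so that the gap between fence and stop equals that length to within 5 mm. Leave the spare module, the parts bin and the screwdriver where they are.

Things in the scene. Friction and masses are not known exactly. Their poses are not given: they have to be found in the camera images.
- rod_head (a point): Centre of the grip head of the depth rod, a loose metal rod of about 0.12 kg, 160 mm long in all: a plain steel shaft 12 mm in diameter and 125 mm long, topped by a ribbed aluminium cylinder 22 mm in diameter and 35 mm long (the head). Its z axis runs along the rod from tip to head. At the start it stands upright in the holder.
- rod_tip (a point): Lower end of the depth rod, centre of its flat end face, 142.5 mm below rod_head along the rod.
- rod_top (a point): Upper end of the depth rod, centre of the head's top face, 17.5 mm above rod_head along the rod.
- holder: The rod's holder: a dark round steel socket 36 mm in diameter and 60 mm high on a round foot 70 mm wide, fixed to the table; origin under its centre. At the start the rod reaches 52 mm down into it, with little play. Holder and gauge stand left and right of the cradle; which is on which side varies.
- bore_mouth (a point): Centre of the rim of the open screw pillar, a round green tube 36 mm in outside diameter with a blind bore, fixed in the cradle. z points out of the bore along its axis, which leans 30 degrees from vertical roughly towards the robot; y is horizontal. Rim 129 mm above the table. Countersunk from 30 mm at the rim to the 16 mm bore 7 mm deeper. Flat floor 45 to 85 mm below the rim, not known beforehand.
- housing: The green module housing fixed in an aluminium cradle on a 150 x 150 mm base; same axes as bore_mouth, origin at the pillar's lower end, 105 mm below its rim. The housing's tray (75 mm wide, 30 mm thick) lies beside the pillar on the +y side and ends level with the rim. The rod can stick in the leaning bore before its floor: push it down until it stops. Let go there, it stays.
- stop (a joint): Gap in m between the fence's face and the facing face of the sliding stop on the length gauge (0 = touching, greatest 0.15; at the start 0.015 to 0.055). The stop slides with about 2.5 N of friction and stays where it is left.
- stop_fin (a point): Centre of the upright grip fin of the stop: a steel block 26 mm long along the slide, 12 mm thick across it, 34 mm high, on the stop's carriage (36 mm long, 38 mm wide, 22 mm high). It is 51 mm above the table; the fin reaches 17 mm above and below it. x axis: slide direction away from the fence (gap grows). The stop's fence-side face is 18 mm behind the point along x.
- fence_face (a point): Middle of the face of the gauge's fence (steel block 14 x 44 x 30 mm) that looks at the stop, 27 mm above the table; axes as stop_fin. The gap runs along x from here to the stop. The gauge is an aluminium plate 230 x 80 x 12 mm fixed to the table, fence at its end nearer the robot, black ticks every 10 mm from the fence's face along one edge (every fifth longer).
- spare_module_mid (a point): Bystander: centre of a loose open green module, 110 x 75 x 30 mm, lying on the table.
- parts_bin_mid (a point): Bystander: a loose open grey bin, 100 x 130 x 50 mm, with brass standoffs; the point is on its centre line, 15 mm above the table.
- screwdriver_grip (a point): Bystander: the handle of a loose screwdriver lying on the table.
Not all that is in view belongs to the job. Leave any blue or red look-alike of the part that bears stop alone.

How it is judged:
By the outcome, as a careful person would: the job done as asked, in the order asked, and still so for the second after the job is handed in, with the robot touching nothing.
It also fails if it takes over 64 s, if anything falls off the work surface, if the arm or the gripper's body presses on something with over 40 N, if the wrist force passes 120 N, or if a joint passes its speed limit or range.

## Working session

There is one attempt and no reset: what is moved stays moved. The work goes in short steps, Python scripts to look and compute and a tool call to move; the robot and the scene stay as the last step left them, time stands still between calls to the robot, and variables do not carry over. Pictures are saved under pics/ and viewed, and the job is handed in when it is done.

Besides the shell and the picture viewer there is one more tool, called after "Request:" in YAML: its name, and indented under it one key for each argument. jog_arm: Moves the arm, as the interface text tells. Its arguments: {"type":"object","properties":{"increments":{"type":"array"},"newtons":{"type":"number"}},"required":["increments"]}

```bash
mkdir -p pics; ls; cat > h.py <<'E'
import numpy as np,cv2,pickle
from cell import arm
from scipy.spatial.transform import Rotation as Rn
def grab(n,tag):
    s=arm.observe(); d=arm.get_image(n); cv2.imwrite(f'pics/{tag}.png',d['frame']); d['state']=s
    pickle.dump(d,open(f'pics/{tag}.pkl','wb')); return d
def load(tag): return pickle.load(open(f'pics/{tag}.pkl','rb'))
def cam(d):
    K=np.array(d['intrinsics'])
    if 'R' in d: return K,np.array(d['R']),np.array(d['t']).reshape(3)
    s=d['state']; T=np.eye(4);T[:3,:3]=Rn.from_rotvec(s['ee_rot']).as_matrix();T[:3,3]=s['position']
    M=np.linalg.inv(T@np.array(d['hand_eye'])); return K,M[:3,:3],M[:3,3]
def ray(d,u,v):
    K,R,t=cam(d); r=R.T@np.linalg.solve(K,[u,v,1.]); return -R.T@t,r
def plane(d,u,v,z):
    c,r=ray(d,u,v); return c+r*(z-c[2])/r[2]
def dep(d,u,v):
    c,r=ray(d,u,v); return c+r*d['depth'][int(round(v)),int(round(u))]
def cloud(d):
    K,R,t=cam(d); h,w=d['depth'].shape; u,v=np.meshgrid(np.arange(w),np.arange(h))
    r=np.stack([u,v,np.ones_like(u)],-1)@np.linalg.inv(K).T*d['depth'][...,None]
    return (r-t)@R
def proj(d,X):
    K,R,t=cam(d); p=K@(R@np.array(X)+t); return p[:2]/p[2]
E
python3 - <<'E'
from h import *
print(arm.observe())
for n in ['scene','top','wrist']:
    d=grab(n,n+'0'); 
    if 'R' in d: print(n,ray(d,280,210))
E
```

```text
pics
{'clock': 0.0, 'joints': array([-1.39761339,  0.43522548,  0.02499205,  1.57409576, -0.01162082,
        1.13398154, -0.07509168]), 'dq': array([ 0.00039496, -0.00031826,  0.00043589, -0.00127537, -0.00216642,
        0.0017779 , -0.00086286]), 'joint_efforts': array([-9.93828835e-04, -6.67842221e+01,  9.84621719e-01, -3.14453638e+01,
       -6.04641368e-02,  4.30758926e-02,  1.74804127e-04]), 'position': array([0.17010878, 0.60087914, 0.22594415]), 'ee_rot': array([-4.31951907e-01, -3.11166958e+00,  2.45431361e-03]), 'force': array([-0.077255  , -0.61434045,  0.11043953]), 'ft_torque': array([ 0.02677617, -0.01229178, -0.01658569]), 'width': 0.9970870506932861}
scene (array([ 1.13504773, -0.79275243,  1.04192658]), array([-0.46886733,  0.56812445, -0.67643694]))
top (array([0.29490696, 0.01143092, 1.33606159]), array([ 0.17157666, -0.01537247, -0.9850957 ]))
```

View pics/scene0.png

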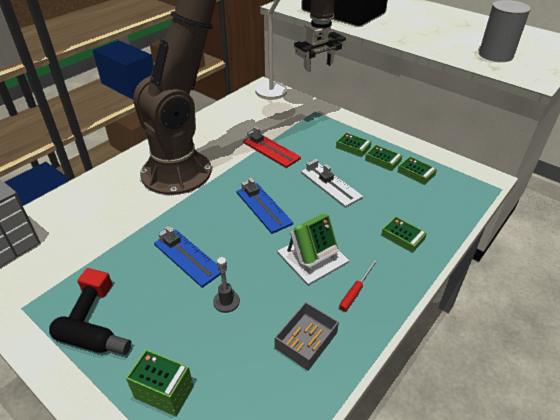

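View pics/top0.png

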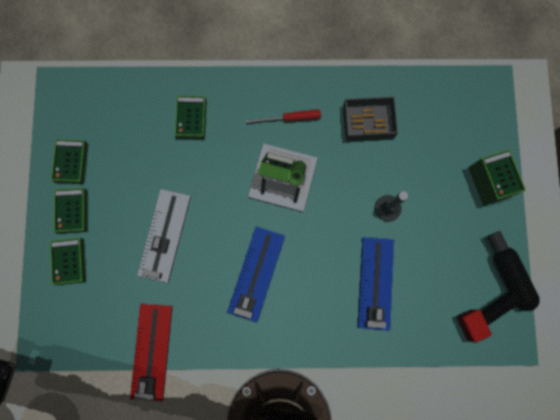

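View pics/wrist0.png

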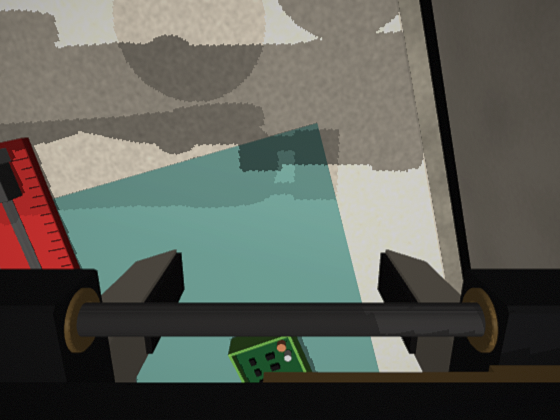

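The gauge candidates in the top view are aluminium/white at (163,235), blue at (257,273) and (376,283), and red at (150,350). The white one matches the description. The rod in its holder is at (388,208). The green pillar in the cradle is at (297,170). The other green modules, at (190,118), (70,160), (70,210), (68,260) and (497,177), are bystanders.

```bash
python3 - <<'E'
from h import *
a=load('top0')['frame'];
c=[cv2.resize(a[y:y+90,x:x+120],(400,300),interpolation=cv2.INTER_CUBIC) for x,y in [(240,130),(330,160),(110,185)]]
b=load('scene0')['frame']
c2=[cv2.resize(b[y:y+90,x:x+120],(400,300),interpolation=cv2.INTER_CUBIC) for x,y in [(260,200),(170,240),(280,140)]]
cv2.imwrite('pics/crop1.png',np.vstack([np.hstack(c[:2]),np.hstack([c2[0],c2[1]])]))
cv2.imwrite('pics/crop2.png',np.hstack([c[2],c2[2]]))
d=load('top0');P=cloud(d)
for u,v in [(297,170),(404,197),(388,208),(385,205),(160,244),(120,100)]: print(u,v,dep(d,u,v).round(4))
d=load('scene0');P=cloud(d)
for u,v in [(222,262),(223,285),(326,172),(313,220)]: print(u,v,dep(d,u,v).round(4))
E
```

```text
297 170 [ 0.5991 -0.0485  0.1398]
404 197 [ 0.5253 -0.2907  0.1735]
388 208 [ 0.5198 -0.2783  0.0618]
385 205 [ 0.5283 -0.2721  0.0571]
160 244 [0.4358 0.2898 0.0494]
120 100 [ 8.319e-01  4.186e-01 -3.000e-04]
222 262 [ 0.5386 -0.2913  0.1658]
223 285 [ 0.5358 -0.2948  0.0781]
326 172 [0.4428 0.2918 0.0456]
313 220 [ 0.601  -0.0018  0.1323]
```

View pics/crop1.png

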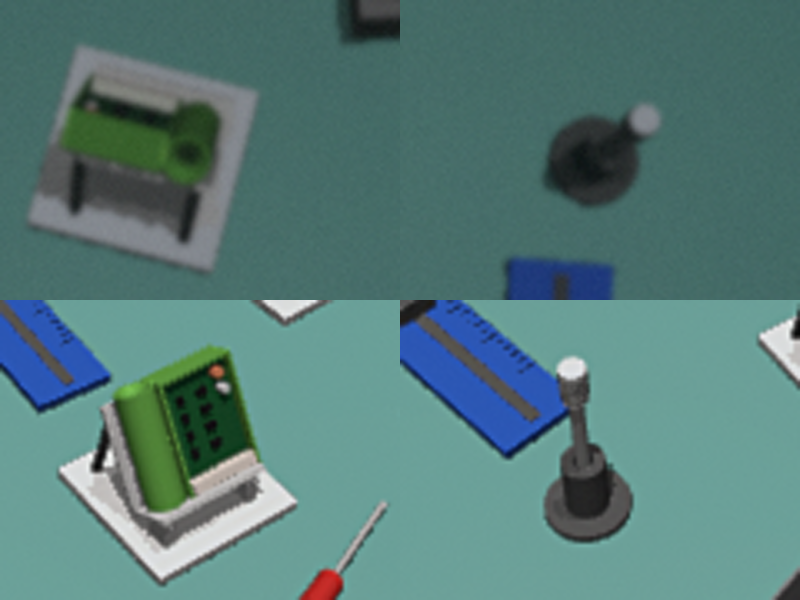

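View pics/crop2.png

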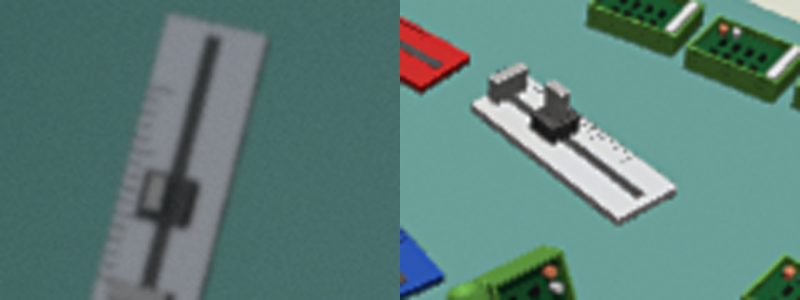

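Crop check: the chosen gauge has a white plate with a steel fence and a dark carriage with fin. The open pillar's rim is at about (296,176) in the top view. The rod head is at (403.5,196) in top and (221.6,259.5) in scene.

```bash
python3 - <<'E'
from h import *
t=load('top0');s=load('scene0')
print('R tool',Rn.from_rotvec(arm.observe()['ee_rot']).as_matrix().round(3).tolist())
print('hand_eye',np.array(load('wrist0')['hand_eye']).round(3).tolist(), load('wrist0')['intrinsics'].tolist())
print('rod top',plane(t,403.5,196,.168),plane(s,221.6,259.5,.168))
print('bore',plane(t,296.4,175.6,.129))
hsv=cv2.cvtColor(t['frame'],cv2.COLOR_BGR2HSV)
m=((hsv[...,1]<70)&(hsv[...,2]>90)).astype(np.uint8)
for name,(x,y,w,h) in dict(base=(235,130,95,90),gauge=(125,180,75,110)).items():
    mm=np.zeros_like(m); mm[y:y+h,x:x+w]=m[y:y+h,x:x+w]; mm=cv2.morphologyEx(mm,cv2.MORPH_CLOSE,np.ones((3,3)))
    cs,_=cv2.findContours(mm,0,2); c=max(cs,key=cv2.contourArea); r=cv2.minAreaRect(cv2.convexHull(c)); b=cv2.boxPoints(r)
    W=np.array([plane(t,u,v,.012) for u,v in b]); 
    print(name,b.round(1).tolist(),W.round(4).tolist())
    for i in range(4):
        e=W[(i+1)%4]-W[i]; print(np.linalg.norm(e).round(4),np.degrees(np.arctan2(e[1],e[0])).round(2))
    print(W.mean(0))
# green cloud pillar
for n,d,(x,y,w,h) in [('top',t,(255,140,60,50)),('scene',s,(280,200,65,70))]:
    P=cloud(d)[y:y+h,x:x+w].reshape(-1,3); f=cv2.cvtColor(d['frame'],cv2.COLOR_BGR2HSV)[y:y+h,x:x+w].reshape(-1,3)
    g=(f[:,0]>40)&(f[:,0]<75)&(f[:,1]>120)&(P[:,2]>.03); Q=P[g]; print(n,g.sum(),Q.min(0),Q.max(0))
E
```

```text
R tool [[-0.962, 0.272, -0.0], [0.272, 0.962, -0.001], [-0.0, -0.001, -1.0]]
hand_eye [[-0.0, -0.956, -0.293, 0.079], [1.0, -0.0, -0.001, 0.0], [0.0, -0.293, 0.956, -0.158], [0.0, 0.0, 0.0, 1.0]] [[371.5034426337666, 0.0, 280.5930023856738], [0.0, 371.5034426337666, 207.7644201128214], [0.0, 0.0, 1.0]]
rod top [ 0.52876034 -0.29111435  0.168     ] [ 0.53363954 -0.28751016  0.168     ]
bore [ 0.58811309 -0.04738867  0.129     ]
base [[246.5, 197.39999389648438], [261.5, 141.1999969482422], [318.70001220703125, 156.60000610351562], [303.6000061035156, 212.6999969482422]] [[0.5595, 0.0774, 0.012], [0.7104, 0.0376, 0.012], [0.6676, -0.1125, 0.012], [0.518, -0.0702, 0.012]]
0.1561 -14.76
0.1562 -105.91
0.1555 164.19
0.1533 74.29
[ 0.6138428  -0.01691546  0.012     ]
gauge [[135.60000610351562, 275.79998779296875], [159.39999389648438, 186.39999389648438], [191.5, 194.89999389648438], [167.6999969482422, 284.3999938964844]] [[0.3597, 0.3572, 0.012], [0.5903, 0.3034, 0.012], [0.567, 0.2198, 0.012], [0.3375, 0.2758, 0.012]]
0.2368 -13.12
0.0869 -105.58
0.2362 166.28
0.0844 74.72
[0.4636317  0.28905043 0.012     ]
top 558 [ 0.29490696 -0.06647381  0.07192248] [0.63932007 0.04179104 1.33606159]
scene 1175 [ 0.57345248 -0.79275243  0.04225701] [1.13504773 0.04205433 1.04192658]
```

```bash
cat >> h.py <<'E'
def sl(X):
    s=arm.observe(); R=Rn.from_rotvec(s['ee_rot']).as_matrix(); return (R.T@(np.array(X)-s['position'])*1000).round(1)
E
python3 - <<'E'
from h import *
print(sl([.47,.28,.227]))
E
```

```text
[-376.  -227.2   -0.6]
```

Request:
jog_arm:
  increments:
    - {"slide": [-40, -24, 0], "roll": 0, "gripper": 1}
    - {"slide": [-75, -45, 0], "roll": 0, "gripper": 1}
    - {"slide": [-110, -67, 0], "roll": 0, "gripper": 1}
    - {"slide": [-145, -88, 0], "roll": 0, "gripper": 1}
    - {"slide": [-180, -109, 0], "roll": 0, "gripper": 1}
    - {"slide": [-215, -130, 0], "roll": 0, "gripper": 1}
    - {"slide": [-250, -151, 0], "roll": 0, "gripper": 1}
    - {"slide": [-285, -172, 0], "roll": 0, "gripper": 1}
    - {"slide": [-320, -193, 0], "roll": 0, "gripper": 1}
    - {"slide": [-350, -212, 0], "roll": 0, "gripper": 1}

```text
clock: 0.98
position: [0.4509, 0.2994, 0.2268]
ee_rot: [0.434, 3.111, -0.0]
force: [0.5, 0.3, 0.0]
width: 0.998
```

```bash
python3 - <<'E'
from h import *
d=grab('wrist','w1');print(d['state']['clock'],d['state']['position'],d['state']['dq'])
E
```

```text
0.9833 [0.45091033 0.29944065 0.22677856] [ 0.64134797  0.08320379  0.18008323 -0.1024874  -0.08209927  0.02788041
  0.84699093]
```

View pics/w1.png

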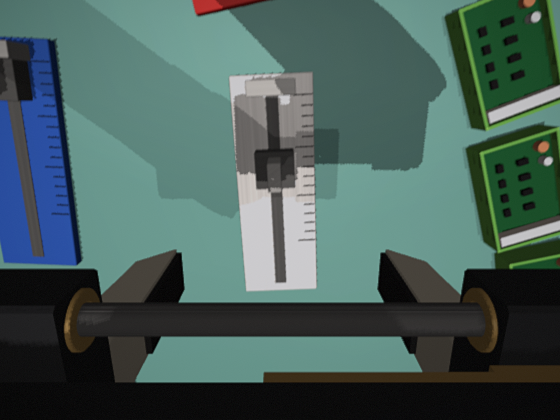

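```bash
python3 - <<'E'
from h import *
print(sl([.605,-.052,.23]))
E
```

```text
[-240.  -288.9   -1.3]
```

Request:
jog_arm:
  increments:
    - {"slide": [-26, -31, 0], "roll": 0, "gripper": 1}
    - {"slide": [-52, -62, 0], "roll": 0, "gripper": 1}
    - {"slide": [-78, -93, 0], "roll": 0, "gripper": 1}
    - {"slide": [-104, -125, 0], "roll": 0, "gripper": 1}
    - {"slide": [-130, -156, 0], "roll": 0, "gripper": 1}
    - {"slide": [-156, -187, 0], "roll": 0, "gripper": 1}
    - {"slide": [-182, -219, 0], "roll": 0, "gripper": 1}
    - {"slide": [-208, -250, 0], "roll": 0, "gripper": 1}
    - {"slide": [-232, -280, 0], "roll": 0, "gripper": 1}
    - {"slide": [-240, -290, 0], "roll": 0, "gripper": 1}

```text
clock: 1.87
position: [0.6022, -0.0493, 0.2267]
ee_rot: [0.442, 3.109, -0.005]
force: [0.0, -1.0, -0.3]
width: 1.0
```

```bash
python3 - <<'E'
from h import *
grab('wrist','junk');grab('wrist','junk');d=grab('wrist','w2');print(d['state']['clock'],d['state']['position'],d['state']['dq'])
E
```

```text
1.9667 [ 0.60148746 -0.04614472  0.22635529] [-0.05216073 -0.01894284 -0.05668266  0.02896301 -0.01418366  0.00237021
 -0.03721923]
```

View pics/w2.png

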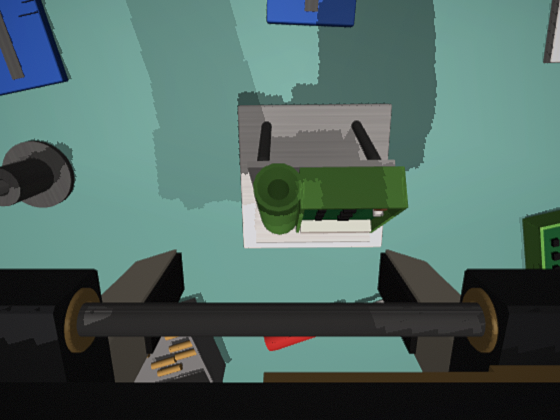

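```bash
python3 - <<'E'
from h import *
d=load('w2');f=d['frame'][150:245,235:415];cv2.imwrite('pics/c3.png',cv2.resize(f,None,fx=4.4,fy=4.4,interpolation=cv2.INTER_CUBIC))
P=cloud(d)
for v in range(158,240,5): print(v,P[v,279].round(4), P[v,263].round(4))
E
```

```text
158 [ 0.5844 -0.0431  0.0123] [ 0.5675 -0.0506  0.098 ]
163 [ 0.571  -0.0385  0.1195] [ 0.5695 -0.0506  0.1091]
168 [ 0.5741 -0.0394  0.1217] [ 0.5707 -0.0503  0.1231]
173 [ 0.5778 -0.0405  0.1207] [ 0.574  -0.0513  0.1237]
178 [ 0.5816 -0.0416  0.1195] [ 0.5776 -0.0524  0.1231]
183 [ 0.5875 -0.0434  0.1091] [ 0.581  -0.0534  0.1241]
188 [ 0.5942 -0.0454  0.0966] [ 0.5841 -0.0542  0.1258]
193 [ 0.6012 -0.0476  0.0844] [ 0.5875 -0.0552  0.1264]
198 [ 0.6093 -0.05    0.0697] [ 0.5897 -0.0557  0.1317]
203 [ 0.5962 -0.0458  0.1324] [ 0.5925 -0.0564  0.1346]
208 [ 0.5981 -0.0463  0.1381] [ 0.5979 -0.0583  0.1279]
213 [ 0.6034 -0.0479  0.1321] [ 0.6069 -0.062   0.1095]
218 [ 0.6125 -0.0506  0.1151] [ 0.6175 -0.0663  0.088 ]
223 [ 0.6221 -0.0535  0.0981] [ 0.634  -0.0732  0.0502]
228 [ 0.633  -0.0568  0.0788] [ 0.6412 -0.0757  0.0432]
233 [ 0.647  -0.0611  0.0528] [ 0.645  -0.0767  0.0465]
238 [ 0.6533 -0.063   0.0491] [ 0.649  -0.0778  0.0493]
```

View pics/c3.png

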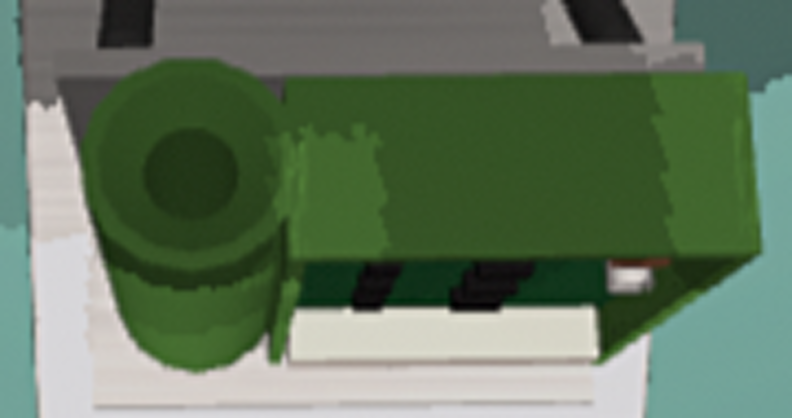

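```bash
python3 - <<'E'
from h import *
d=load('w2');print('rim',plane(d,277.5,186.8,.129), plane(load('top0'),296.4,175.6,.129))
a=plane(d,235+290/4.4,150+80/4.4,.1215);b=plane(d,235+745/4.4,150+75/4.4,.1215);e=b-a;print(np.degrees(np.arctan2(e[1],e[0])),np.linalg.norm(e))
a=plane(d,235+290/4.4,150+255/4.4,.1365);b=plane(d,235+760/4.4,150+252/4.4,.1365);e=b-a;print(np.degrees(np.arctan2(e[1],e[0])),np.linalg.norm(e))
R=Rn.from_rotvec(d['state']['ee_rot']).as_matrix();print(np.degrees(np.arctan2(R[1,1],R[0,1])))
# holder / rod seen in w2?  target over rod
print(sl([.531,-.289,.24]))
E
```

```text
rim [ 0.58539586 -0.04375679  0.129     ] [ 0.58811309 -0.04738867  0.129     ]
74.50609346731521 0.07397365341831393
74.26501018844641 0.07444147943292051
73.8688804128527
[-2.000e-01 -2.555e+02 -1.370e+01]
```

Request:
jog_arm:
  increments:
    - {"slide": [-2, -35, 0], "roll": 0, "gripper": 1}
    - {"slide": [-4, -70, 0], "roll": 0, "gripper": 1}
    - {"slide": [-6, -105, 0], "roll": 0, "gripper": 1}
    - {"slide": [-8, -140, 0], "roll": 0, "gripper": 1}
    - {"slide": [-10, -175, 0], "roll": 0, "gripper": 1}
    - {"slide": [-15, -210, 0], "roll": 0, "gripper": 1}
    - {"slide": [-20, -240, 0], "roll": 0, "gripper": 1}
    - {"slide": [-20, -250, 0], "roll": 0, "gripper": 1}
    - {"slide": [-20, -252, 0], "roll": 0, "gripper": 1}
    - {"slide": [-20, -252, 0], "roll": 0, "gripper": 1}

```text
clock: 2.85
position: [0.5521, -0.2885, 0.2265]
ee_rot: [-0.43, -3.112, -0.002]
force: [0.2, 0.6, -0.5]
width: 1.002
```

```bash
python3 - <<'E'
from h import *
grab('wrist','junk');d=grab('wrist','w3');print(d['state']['clock'],d['state']['position'],d['state']['ee_rot'],abs(d['state']['dq']).max(), d['state']['force'])
E
```

```text
2.9 [ 0.55257832 -0.28743587  0.22648831] [-4.27876030e-01 -3.11209749e+00 -2.84942813e-03] 0.01547265221804322 [-0.04332168  0.07766047  0.349434  ]
```

View pics/w3.png

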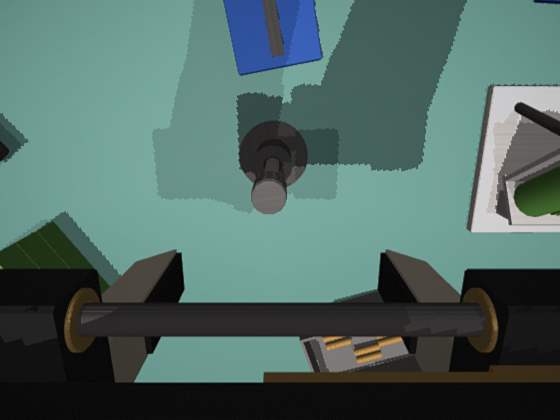

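The head's top face is centred at about (269,196), and the holder is below it at (273,155).

```bash
python3 - <<'E'
from h import *
d=load('w3');X=plane(d,269,196.5,.168);print(X, dep(d,269,196), dep(d,269,200)); print(sl([X[0],X[1],.1315]))
E
```

```text
[ 0.5318081  -0.28857831  0.168     ] [ 0.53139429 -0.28844474  0.16844841] [ 0.53384325 -0.28916142  0.16828052]
[19.8 -7.2 95. ]
```

Request:
jog_arm:
  increments:
    - {"slide": [10, -4, 0], "roll": 0, "gripper": 1}
    - {"slide": [20, -7, 0], "roll": 0, "gripper": 1}
    - {"slide": [20, -7, 25], "roll": 0, "gripper": 1}
    - {"slide": [20, -7, 50], "roll": 0, "gripper": 1}
    - {"slide": [20, -7, 75], "roll": 0, "gripper": 1}
    - {"slide": [20, -7, 90], "roll": 0, "gripper": 1}
    - {"slide": [20, -7, 95], "roll": 0, "gripper": 1}
    - {"slide": [20, -7, 95], "roll": 0, "gripper": 1}
    - {"slide": [20, -7, 95], "roll": 0, "gripper": 0.6}
    - {"slide": [20, -7, 95], "roll": 0, "gripper": 0.4}
  newtons: 12

```text
clock: 3.78
position: [0.5312, -0.2919, 0.1332]
ee_rot: [0.432, 3.11, -0.001]
force: [-0.2, -0.5, -0.1]
width: 0.9
```

Request:
jog_arm:
  increments:
    - {"slide": [0, 0, 0], "roll": 0, "gripper": 0.3}
    - {"slide": [0, 0, 0], "roll": 0, "gripper": 0.25}
    - {"slide": [0, 0, 0], "roll": 0, "gripper": 0.1}
    - {"slide": [0, 0, 0], "roll": 0, "gripper": 0.1}
    - {"slide": [0, 0, 0], "roll": 0, "gripper": 0.1}
    - {"slide": [0, 0, 0], "roll": 0, "gripper": 0.1}
    - {"slide": [0, 0, 0], "roll": 0, "gripper": 0.1}
    - {"slide": [0, 0, 0], "roll": 0, "gripper": 0.1}
    - {"slide": [0, 0, 0], "roll": 0, "gripper": 0.1}
    - {"slide": [0, 0, 0], "roll": 0, "gripper": 0.1}

```text
clock: 4.62
position: [0.5307, -0.2911, 0.1316]
ee_rot: [-0.432, -3.112, -0.001]
force: [0.3, 2.1, 0.2]
width: 0.235
```

```bash
python3 - <<'E'
from h import *
d=grab('wrist','w4');print(d['state'])
E
```

```text
{'clock': 4.6167, 'joints': array([ 0.17790893,  0.50586466,  0.34068106,  1.75484765, -0.20620651,
        0.91626438,  1.90040045]), 'dq': array([-0.00154462,  0.00016429, -0.00364538,  0.0003643 , -0.00083024,
        0.00219226, -0.00012156]), 'joint_efforts': array([ 1.10232476e+00, -6.50317311e+01,  7.33125597e+00, -2.69586772e+01,
        6.35130443e-01, -1.82084343e-01, -3.53489195e-04]), 'position': array([ 0.53070652, -0.29114395,  0.13164462]), 'ee_rot': array([-4.31715938e-01, -3.11166320e+00, -9.58293998e-04]), 'force': array([0.33196195, 2.14407383, 0.20060528]), 'ft_torque': array([ 0.4214884 , -0.08755339,  0.0028992 ]), 'width': 0.2352910394329577}
```

View pics/w4.png

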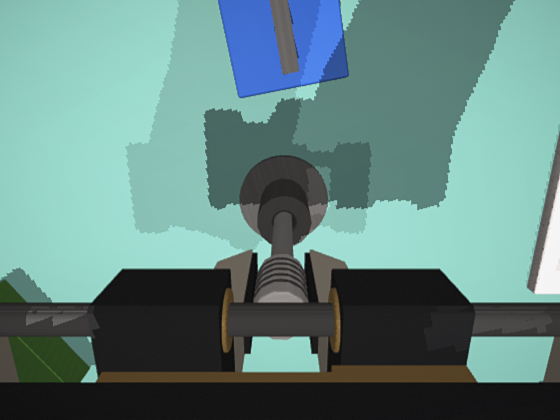

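Request:
jog_arm:
  increments:
    - {"slide": [0, 0, -10], "roll": 0, "gripper": 0.1}
    - {"slide": [0, 0, -25], "roll": 0, "gripper": 0.1}
    - {"slide": [0, 0, -45], "roll": 0, "gripper": 0.1}
    - {"slide": [0, 0, -65], "roll": 0, "gripper": 0.1}
    - {"slide": [0, 0, -85], "roll": 0, "gripper": 0.1}
    - {"slide": [0, 0, -105], "roll": 0, "gripper": 0.1}
    - {"slide": [0, 0, -125], "roll": 0, "gripper": 0.1}
    - {"slide": [0, 0, -145], "roll": 0, "gripper": 0.1}
    - {"slide": [0, 0, -155], "roll": 0, "gripper": 0.1}
    - {"slide": [0, 0, -160], "roll": 0, "gripper": 0.1}

```text
clock: 5.5
position: [0.531, -0.2921, 0.2938]
ee_rot: [0.432, 3.109, -0.001]
force: [0.6, 1.2, -1.7]
width: 0.238
```

```bash
python3 - <<'E'
from h import *
s=arm.observe();print(s['position'],s['width'],s['force'],sl([.5894,-.0454,.2916]))
E
```

```text
[ 0.53098529 -0.29213073  0.29376195] 0.2379769626320319 [ 0.61893438  1.22306421 -1.67302158] [ 11.1 253.3   2. ]
```

Request:
jog_arm:
  increments:
    - {"slide": [1, 15, 0], "roll": 0, "gripper": 0.1}
    - {"slide": [2, 45, 0], "roll": 0, "gripper": 0.1}
    - {"slide": [4, 80, 0], "roll": 0, "gripper": 0.1}
    - {"slide": [6, 115, 0], "roll": 0, "gripper": 0.1}
    - {"slide": [8, 150, 0], "roll": 0, "gripper": 0.1}
    - {"slide": [9, 185, 0], "roll": 0, "gripper": 0.1}
    - {"slide": [10, 215, 0], "roll": 0, "gripper": 0.1}
    - {"slide": [11, 240, 0], "roll": 0, "gripper": 0.1}
    - {"slide": [11, 250, 0], "roll": 0, "gripper": 0.1}
    - {"slide": [11, 253, 0], "roll": 0, "gripper": 0.1}

```text
clock: 6.33
position: [0.589, -0.0424, 0.2907]
ee_rot: [-0.426, -3.111, -0.001]
force: [0.6, -0.5, -0.8]
width: 0.235
```

```bash
python3 - <<'E'
from h import *
grab('wrist','junk');grab('wrist','junk');d=grab('wrist','w5');s=d['state'];grab('scene','s5')
print(s['position'],s['ee_rot'],s['width'],s['force'],abs(s['dq']).max(),sl([.5894,-.0454,.2916]))
a=d['frame'][120:360,180:380];b=load('s5')['frame'][130:300,240:400]
cv2.imwrite('pics/c5.png',np.hstack([cv2.resize(a,(400,480)),cv2.resize(b,(400,480))]))
E
```

```text
[ 0.58862089 -0.0457847   0.29116313] [-4.31864989e-01 -3.11077127e+00  1.38778968e-03] 0.23831793672281884 [ 0.46557407 -0.64177575 -1.48240807] 0.025814984732332187 [-0.3  2.2 -0. ]
```

View pics/c5.png

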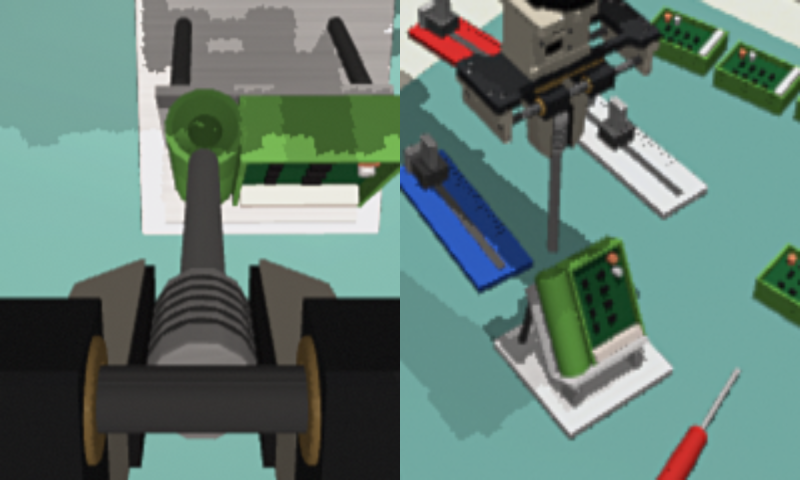

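```bash
python3 - <<'E'
from h import *
d=load('w5')
for i in range(3):
  s=arm.observe();print(s['clock'],s['position'],s['force']);grab('wrist','w5b')
d=load('w5b');s=d['state'];p=s['position']
print(proj(d,[p[0],p[1],p[2]-.1236]))
f=d['frame'][150:215,250:310];cv2.imwrite('pics/c6.png',cv2.resize(f,None,fx=9,fy=9,interpolation=cv2.INTER_CUBIC))
E
```

```text
6.5333 [ 0.58846325 -0.04742504  0.29156262] [ 0.22831091  0.574218   -1.88171444]
6.5833 [ 0.58854291 -0.04743402  0.29169571] [-0.1871888  -0.73783428 -0.95385489]
6.6333 [ 0.58858883 -0.04724243  0.29178204] [-0.54544033 -0.26631807 -1.19380448]
[280.49689249 198.75119494]
```

View pics/c6.png

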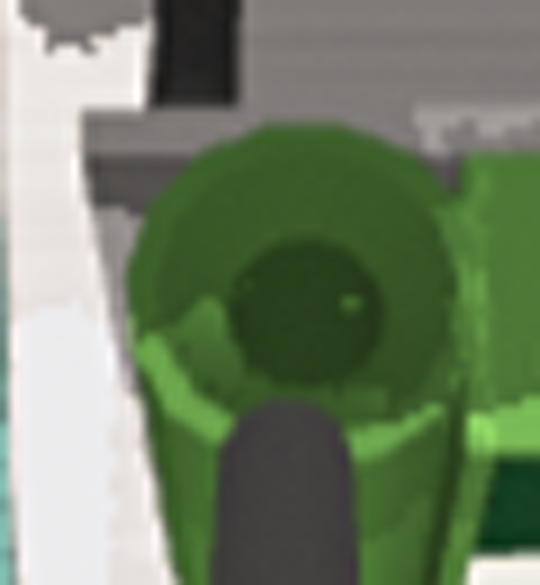

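```bash
python3 - <<'E'
from h import *
d=load('w5b');R=plane(d,282.9,181.2,.129);print(R)
c,r=ray(d,281.9,198.8);T=plane(d,281.9,198.8,d['state']['position'][2]-.1236);print('tip',T)
Rm=Rn.from_rotvec(d['state']['ee_rot']).as_matrix();print('rim-tip tool mm',(Rm.T@(R-T)*1000).round(1))
E
```

```text
[ 0.58423096 -0.04383862  0.129     ]
tip [ 0.58893114 -0.04619178  0.16818204]
rim-tip tool mm [ 5.2  1.  39.2]
```

Request:
jog_arm:
  increments:
    - {"slide": [1, 1, 0], "roll": 0, "gripper": 0.1}
    - {"slide": [1, 1, 8], "roll": 0, "gripper": 0.1}
    - {"slide": [1, 1, 18], "roll": 0, "gripper": 0.1}
    - {"slide": [1, 1, 28], "roll": 0, "gripper": 0.1}
    - {"slide": [1, 1, 35], "roll": 0, "gripper": 0.1}
    - {"slide": [1, 1, 40], "roll": 0, "gripper": 0.1}
    - {"slide": [1, 1, 43], "roll": 0, "gripper": 0.1}
    - {"slide": [1, 1, 45], "roll": 0, "gripper": 0.1}
    - {"slide": [1, 1, 45], "roll": 0, "gripper": 0.1}
    - {"slide": [1, 1, 45], "roll": 0, "gripper": 0.1}

```text
clock: 7.52
position: [0.5884, -0.0439, 0.2469]
ee_rot: [0.432, 3.112, 0.0]
force: [0.1, 0.2, -1.1]
width: 0.237
```

```bash
python3 - <<'E'
from h import *
d=grab('wrist','w6');s=d['state'];p=s['position'];print(p,s['force'],s['width'],proj(d,[p[0],p[1],p[2]-.1236]))
f=d['frame'][150:250,220:350];cv2.imwrite('pics/c7.png',cv2.resize(f,None,fx=6,fy=6,interpolation=cv2.INTER_CUBIC))
E
```

```text
[ 0.58835667 -0.04389389  0.24692963] [ 0.06575556  0.21395023 -1.07307465] 0.23705850379406246 [280.37808619 198.7421058 ]
```

View pics/c7.png

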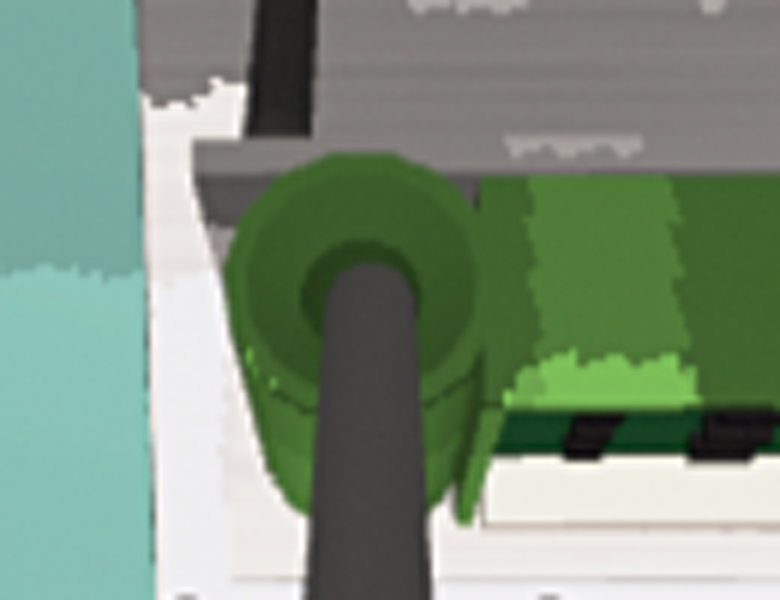

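Request:
jog_arm:
  increments:
    - {"slide": [0, -1, 1], "roll": 0, "gripper": 0.1}
    - {"slide": [0, -1, 2], "roll": 0, "gripper": 0.1}
    - {"slide": [0, -1, 3], "roll": 0, "gripper": 0.1}
    - {"slide": [0, -1, 4], "roll": 0, "gripper": 0.1}
    - {"slide": [0, -1, 5], "roll": 0, "gripper": 0.1}
    - {"slide": [0, -1, 6], "roll": 0, "gripper": 0.1}
    - {"slide": [0, -1, 6], "roll": 0, "gripper": 0.1}
    - {"slide": [0, -1, 6], "roll": 0, "gripper": 0.1}
    - {"slide": [0, -1, 6], "roll": 0, "gripper": 0.1}
    - {"slide": [0, -1, 6], "roll": 0, "gripper": 0.1}

```text
clock: 8.4
position: [0.588, -0.0449, 0.2408]
ee_rot: [0.432, 3.112, 0.0]
force: [-0.1, -0.1, -2.3]
width: 0.238
```

Request:
jog_arm:
  increments:
    - {"slide": [0, 0, 1], "roll": 0, "gripper": 0.1}
    - {"slide": [4, 0, 2], "roll": 0, "gripper": 0.1}
    - {"slide": [8, 0, 2], "roll": 0, "gripper": 0.1}
    - {"slide": [12, 0, 3], "roll": 0, "gripper": 0.1}
    - {"slide": [17, 0, 3], "roll": 0, "gripper": 0.1}
    - {"slide": [22, 0, 4], "roll": 0, "gripper": 0.1}
    - {"slide": [27, 0, 5], "roll": 0, "gripper": 0.1}
    - {"slide": [32, 0, 6], "roll": 0, "gripper": 0.1}
    - {"slide": [36, 0, 7], "roll": 0, "gripper": 0.1}
    - {"slide": [36, 0, 7], "roll": 0, "gripper": 0.1}
  newtons: 6

```text
clock: 9.23
position: [0.5524, -0.0347, 0.2336]
ee_rot: [-0.431, -3.111, -0.0]
force: [0.6, 0.1, -0.7]
width: 0.239
```

```bash
python3 - <<'E'
from h import *
d=grab('wrist','w7');s=d['state'];p=s['position'];print(p,s['force'],s['width']);grab('scene','s7')
a=d['frame'][120:360,180:380];b=load('s7')['frame'][130:300,240:400]
cv2.imwrite('pics/c8.png',np.hstack([cv2.resize(a,(400,480)),cv2.resize(b,(400,480))]))
E
```

```text
[ 0.55239735 -0.03474223  0.2336026 ] [ 0.62417942  0.06953835 -0.68344202] 0.23888818964404332
```

View pics/c8.png

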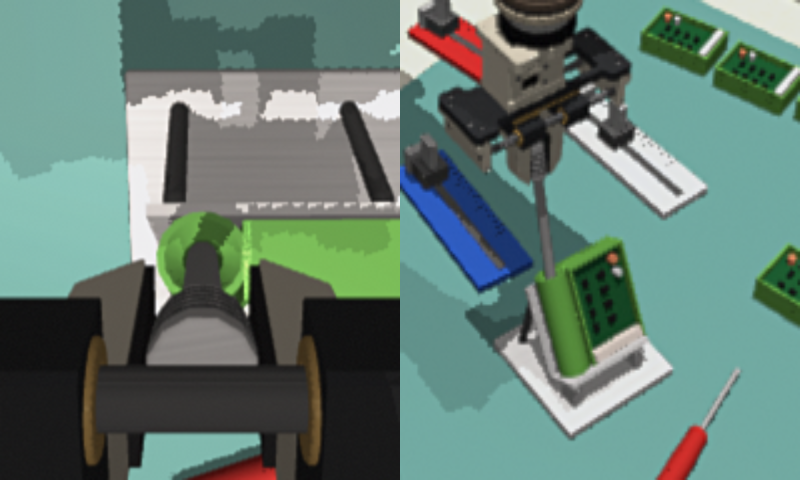

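Request:
jog_arm:
  increments:
    - {"slide": [4, 0, 1], "roll": 0, "gripper": 0.1}
    - {"slide": [8, 0, 3], "roll": 0, "gripper": 0.1}
    - {"slide": [12, 0, 4], "roll": 0, "gripper": 0.1}
    - {"slide": [16, 0, 6], "roll": 0, "gripper": 0.1}
    - {"slide": [20, 0, 8], "roll": 0, "gripper": 0.1}
    - {"slide": [24, 0, 10], "roll": 0, "gripper": 0.1}
    - {"slide": [28, 0, 12], "roll": 0, "gripper": 0.1}
    - {"slide": [31, 0, 13], "roll": 0, "gripper": 0.1}
    - {"slide": [33, 0, 14], "roll": 0, "gripper": 0.1}
    - {"slide": [33, 0, 14], "roll": 0, "gripper": 0.1}

```text
clock: 10.17
position: [0.5211, -0.0259, 0.2196]
ee_rot: [-0.432, -3.111, -0.0]
force: [0.1, -0.3, -0.9]
width: 0.235
```

```bash
python3 - <<'E'
from h import *
d=grab('wrist','w8');s=d['state'];p=s['position'];print(p,s['force'],s['width']);grab('scene','s8')
a=d['frame'][120:360,180:380];b=load('s8')['frame'][130:300,240:400]
cv2.imwrite('pics/c9.png',np.hstack([cv2.resize(a,(400,480)),cv2.resize(b,(400,480))]))
R=np.array([.5855,-.0445,.129]);yaw=np.radians(164.4);A=np.array([.5*np.cos(yaw),.5*np.sin(yaw),.866])
g=p+[0,0,.019]-R;print('along',g@A,'perp',g-A*(g@A))
E
```

```text
[ 0.52112346 -0.02591128  0.21956523] [ 0.09137085 -0.29350152 -0.8536282 ] 0.23469323685352247
along 0.12838546225405756 perp [-0.0025485   0.00132602 -0.00161658]
```

View pics/c9.png

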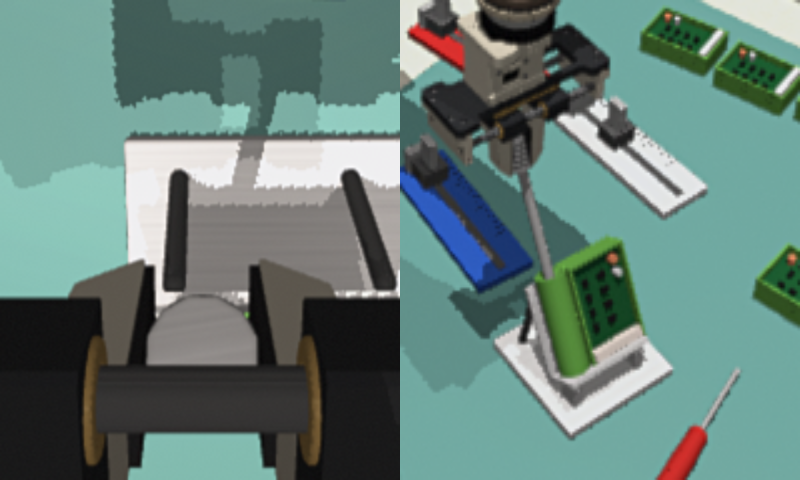

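Request:
jog_arm:
  increments:
    - {"slide": [-2, 0, 2], "roll": 0, "gripper": 0.1}
    - {"slide": [-4, 0, 4], "roll": 0, "gripper": 0.1}
    - {"slide": [-6, 0, 7], "roll": 0, "gripper": 0.1}
    - {"slide": [-7, 0, 9], "roll": 0, "gripper": 0.1}
    - {"slide": [-9, 0, 12], "roll": 0, "gripper": 0.1}
    - {"slide": [-10, 0, 15], "roll": 0, "gripper": 0.1}
    - {"slide": [-12, 0, 18], "roll": 0, "gripper": 0.1}
    - {"slide": [-14, 0, 20], "roll": 0, "gripper": 0.1}
    - {"slide": [-14, 0, 21], "roll": 0, "gripper": 0.1}
    - {"slide": [-14, 0, 21], "roll": 0, "gripper": 0.1}
  newtons: 10

```text
clock: 11.1
position: [0.535, -0.0299, 0.1984]
ee_rot: [-0.432, -3.111, 0.0]
force: [0.0, -0.1, -1.2]
width: 0.235
```

```bash
cat >> h.py <<'E'
def ins():
    s=arm.observe();p=s['position']
    R=np.array([.5855,-.0445,.129]);yaw=np.radians(164.4);A=np.array([.5*np.cos(yaw),.5*np.sin(yaw),.866])
    g=p+[0,0,.019]-R;print(p,s['force'],s['width'],'along',g@A,'perp',(g-A*(g@A)).round(4),'Fax',s['force']@A)
E
python3 -c "
from h import *
ins()"
```

```text
[ 0.53503094 -0.02993432  0.19840785] [ 0.02899554 -0.13999719 -1.20870566] 0.23476354545967865 along 0.10282465234572243 perp [-0.001   0.0007 -0.0006] Fax -1.0795268163049507
```

Request:
jog_arm:
  increments:
    - {"slide": [-1, 0, 2], "roll": 0, "gripper": 0.1}
    - {"slide": [-2, 0, 3], "roll": 0, "gripper": 0.1}
    - {"slide": [-3, 0, 5], "roll": 0, "gripper": 0.1}
    - {"slide": [-4, 0, 7], "roll": 0, "gripper": 0.1}
    - {"slide": [-5, 0, 9], "roll": 0, "gripper": 0.1}
    - {"slide": [-6, 0, 10], "roll": 0, "gripper": 0.1}
    - {"slide": [-7, 0, 12], "roll": 0, "gripper": 0.1}
    - {"slide": [-7, 0, 13], "roll": 0, "gripper": 0.1}
    - {"slide": [-7, 0, 13], "roll": 0, "gripper": 0.1}
    - {"slide": [-7, 0, 13], "roll": 0, "gripper": 0.1}

```text
clock: 11.93
position: [0.5417, -0.0318, 0.1857]
ee_rot: [-0.432, -3.112, -0.0]
force: [-0.7, -0.1, -1.9]
width: 0.238
```

```bash
python3 -c "
from h import *
ins()"
```

```text
[ 0.54174486 -0.0317873   0.1856687 ] [-0.73692423 -0.06076742 -1.93263529] 0.23751658056945332 along 0.08831010303813276 perp [-0.0012  0.0008 -0.0008] Fax -1.3269440252764853
```

Request:
jog_arm:
  increments:
    - {"slide": [-1, 0, 2], "roll": 0, "gripper": 0.1}
    - {"slide": [-2, 0, 3], "roll": 0, "gripper": 0.1}
    - {"slide": [-3, 0, 4], "roll": 0, "gripper": 0.1}
    - {"slide": [-3, 0, 5], "roll": 0, "gripper": 0.1}
    - {"slide": [-4, 0, 6], "roll": 0, "gripper": 0.1}
    - {"slide": [-4, 0, 7], "roll": 0, "gripper": 0.1}
    - {"slide": [-5, 0, 8], "roll": 0, "gripper": 0.1}
    - {"slide": [-6, 0, 9], "roll": 0, "gripper": 0.1}
    - {"slide": [-6, 0, 9], "roll": 0, "gripper": 0.1}
    - {"slide": [-6, 0, 9], "roll": 0, "gripper": 0.1}

```text
clock: 12.77
position: [0.5476, -0.0334, 0.1767]
ee_rot: [-0.432, -3.112, -0.0]
force: [-0.8, 1.2, -1.1]
width: 0.241
```

```bash
python3 -c "
from h import *
ins()"
```

```text
[ 0.54759093 -0.03341856  0.17665907] [-0.84457874  1.16911362 -1.06213142] 0.24063509254989607 along 0.0774730626431638 perp [-0.0006  0.0007 -0.0004] Fax -0.35587358710346395
```

Request:
jog_arm:
  increments:
    - {"slide": [-1, 0, 1], "roll": 0, "gripper": 0.1}
    - {"slide": [-1, 0, 2], "roll": 0, "gripper": 0.1}
    - {"slide": [-2, 0, 3], "roll": 0, "gripper": 0.1}
    - {"slide": [-2, 0, 4], "roll": 0, "gripper": 0.1}
    - {"slide": [-3, 0, 5], "roll": 0, "gripper": 0.1}
    - {"slide": [-3, 0, 6], "roll": 0, "gripper": 0.1}
    - {"slide": [-4, 0, 7], "roll": 0, "gripper": 0.1}
    - {"slide": [-5, 0, 8], "roll": 0, "gripper": 0.1}
    - {"slide": [-5, 0, 9], "roll": 0, "gripper": 0.1}
    - {"slide": [-5, 0, 9], "roll": 0, "gripper": 0.1}

```text
clock: 13.6
position: [0.5523, -0.0348, 0.1675]
ee_rot: [-0.432, -3.111, 0.0]
force: [-0.8, 0.9, -1.7]
width: 0.238
```

```bash
python3 - <<'E'
from h import *
ins()
d=grab('wrist','w10');grab('scene','s10');grab('top','t10')
a=d['frame'][120:360,180:380];b=load('s10')['frame'][160:280,260:373]
cv2.imwrite('pics/c10.png',np.hstack([cv2.resize(a,(360,480)),cv2.resize(b,(440,480))]))
E
```

```text
[ 0.55230338 -0.03480363  0.16747995] [-0.76843986  0.94440682 -1.69044011] 0.23823910245874802 along 0.06706828555478203 perp [-0.0009  0.0007 -0.0006] Fax -0.9668700258211296
```

View pics/c10.png

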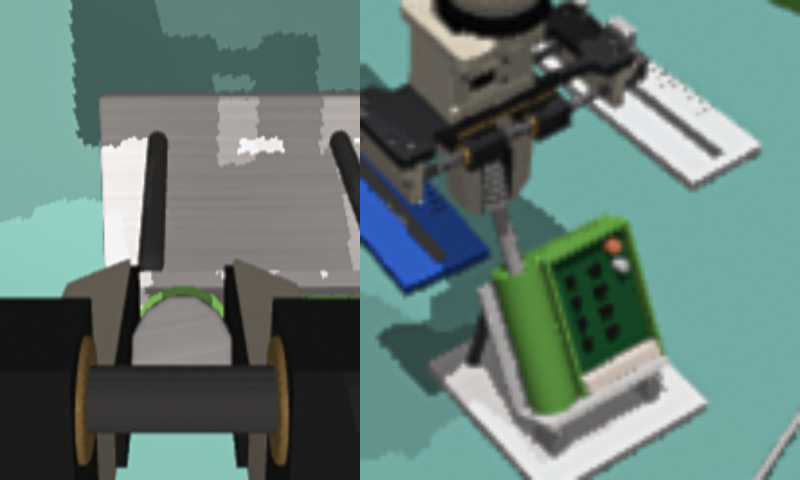

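Request:
jog_arm:
  increments:
    - {"slide": [0, 0, 1], "roll": 0, "gripper": 0.1}
    - {"slide": [-1, 0, 1], "roll": 0, "gripper": 0.1}
    - {"slide": [-1, 0, 2], "roll": 0, "gripper": 0.1}
    - {"slide": [-2, 0, 3], "roll": 0, "gripper": 0.1}
    - {"slide": [-2, 0, 4], "roll": 0, "gripper": 0.1}
    - {"slide": [-3, 0, 5], "roll": 0, "gripper": 0.1}
    - {"slide": [-3, 0, 5], "roll": 0, "gripper": 0.1}
    - {"slide": [-3, 0, 6], "roll": 0, "gripper": 0.1}
    - {"slide": [-3, 0, 6], "roll": 0, "gripper": 0.1}
    - {"slide": [-3, 0, 6], "roll": 0, "gripper": 0.1}

```text
clock: 14.58
position: [0.5549, -0.0353, 0.1625]
ee_rot: [-0.432, -3.111, -0.001]
force: [-5.0, 1.7, 9.3]
width: 0.239
```

```bash
python3 -c "
from h import *
ins()"
```

```text
[ 0.55488051 -0.03526192  0.16246989] [-5.04833875  1.65582901  9.29061489] 0.23862551182211547 along 0.06142684872838082 perp [-0.001   0.001  -0.0007] Fax 10.699500572682876
```

Request:
jog_arm:
  increments:
    - {"slide": [0, 0, 0], "roll": 0, "gripper": 0.1}
    - {"slide": [0, 0, 0], "roll": 0, "gripper": 0.1}
    - {"slide": [0, 0, 1], "roll": 0, "gripper": 0.1}
    - {"slide": [-1, 0, 1], "roll": 0, "gripper": 0.1}
    - {"slide": [-1, 0, 2], "roll": 0, "gripper": 0.1}
    - {"slide": [-1, 0, 3], "roll": 0, "gripper": 0.1}
    - {"slide": [-1, 0, 3], "roll": 0, "gripper": 0.1}
    - {"slide": [-1, 0, 3], "roll": 0, "gripper": 0.1}
    - {"slide": [-1, 0, 3], "roll": 0, "gripper": 0.1}
    - {"slide": [-1, 0, 3], "roll": 0, "gripper": 0.1}
  newtons: 30

```text
clock: 15.42
position: [0.555, -0.0351, 0.1608]
ee_rot: [-0.431, -3.11, -0.003]
force: [-16.0, 2.5, 28.0]
width: 0.233
```

```bash
python3 - <<'E'
from h import *
ins()
d=grab('wrist','w11')
cv2.imwrite('pics/c11.png',cv2.resize(d['frame'][120:360,180:380],(500,600)))
E
```

```text
[ 0.55504126 -0.03508225  0.16084772] [-15.96891998   2.48629632  27.95890056] 0.23255202132359817 along 0.05996879662126643 perp [-0.0016  0.0014 -0.0011] Fax 32.2370480418691
```

View pics/c11.png

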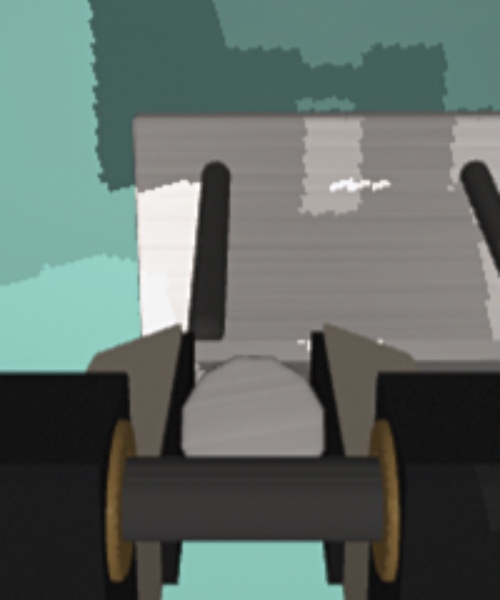

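Request:
jog_arm:
  increments:
    - {"slide": [1, 0, -3], "roll": 0, "gripper": 0.1}
    - {"slide": [1, 0, -4], "roll": 0, "gripper": 0.1}
    - {"slide": [1, 0, -4], "roll": 0, "gripper": 0.4}
    - {"slide": [1, 0, -4], "roll": 0, "gripper": 0.8}
    - {"slide": [1, 0, -4], "roll": 0, "gripper": 1}
    - {"slide": [1, 0, -4], "roll": 0, "gripper": 1}
    - {"slide": [1, 0, -4], "roll": 0, "gripper": 1}
    - {"slide": [1, 0, -8], "roll": 0, "gripper": 1}
    - {"slide": [1, 0, -20], "roll": 0, "gripper": 1}
    - {"slide": [1, 0, -40], "roll": 0, "gripper": 1}
  newtons: 10

```text
clock: 16.3
position: [0.5541, -0.0355, 0.1977]
ee_rot: [-0.432, -3.108, 0.001]
force: [-0.4, 0.7, 0.1]
width: 0.766
```

Request:
jog_arm:
  increments:
    - {"slide": [-5, 0, -20], "roll": 0, "gripper": 1}
    - {"slide": [-15, 0, -40], "roll": 0, "gripper": 1}
    - {"slide": [-25, 0, -60], "roll": 0, "gripper": 1}
    - {"slide": [-35, 0, -75], "roll": 0, "gripper": 1}
    - {"slide": [-40, 0, -80], "roll": 0, "gripper": 1}
    - {"slide": [-45, 0, -80], "roll": 0, "gripper": 1}
    - {"slide": [-45, 0, -80], "roll": 0, "gripper": 1}
    - {"slide": [-45, 0, -80], "roll": 0, "gripper": 1}
    - {"slide": [-45, 0, -80], "roll": 0, "gripper": 1}
    - {"slide": [-45, 0, -80], "roll": 0, "gripper": 1}

```text
clock: 17.13
position: [0.5978, -0.0477, 0.2779]
ee_rot: [-0.432, -3.11, 0.0]
force: [0.2, -0.6, 0.3]
width: 1.001
```

```bash
python3 - <<'E'
from h import *
d=grab('wrist','w12');grab('scene','s12');grab('top','t12');s=d['state'];print(s['clock'],s['position'],s['force'],s['width'])
cv2.imwrite('pics/c12.png',np.hstack([cv2.resize(d['frame'][60:260,200:380],(400,444),interpolation=cv2.INTER_CUBIC),cv2.resize(load('s12')['frame'][170:280,260:359],(400,444),interpolation=cv2.INTER_CUBIC)]))
E
```

```text
17.1333 [ 0.59780286 -0.04766476  0.27785166] [ 0.15104849 -0.62254347  0.32204439] 1.0014503024803665
```

View pics/c12.png

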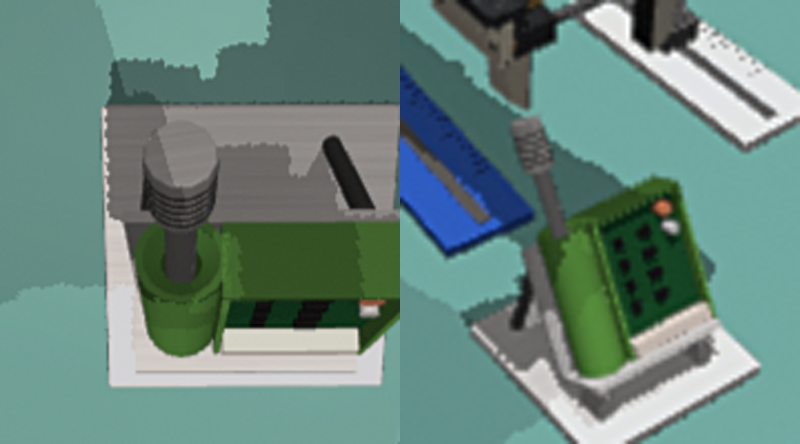

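```bash
python3 - <<'E'
from h import *
d=load('w12');P=cloud(d);yaw=np.radians(164.4);A=np.array([.5*np.cos(yaw),.5*np.sin(yaw),.866])
Rm=np.array([.5855,-.0445,.129])
for v in range(112,158,3): 
    X=P[v,281]; print(v,X.round(4),((X-Rm)@A).round(4))
print('rim pts')
for u,v in [(265,180),(266,176),(270,172),(265,185),(297,178),(298,183),(295,190),(266,190)]:
    X=P[v,u];print(u,v,X.round(4),((X-Rm)@A).round(4))
s=load('s12');print('scene top',proj(s,Rm+A*.0785),proj(s,Rm+A*.0785+0))
for L in (.075,.079,.083,.087): 
  print(L,'wrist',proj(d,Rm+A*L),'scene',proj(s,Rm+A*L))
print('rim proj',proj(d,Rm),proj(s,Rm))
f=d['frame'][105:205,250:320];cv2.imwrite('pics/c13.png',np.hstack([cv2.resize(f,None,fx=6,fy=6,interpolation=cv2.INTER_CUBIC)]))
f=s['frame'][190:240,280:330];cv2.imwrite('pics/c14.png',np.hstack([cv2.resize(f,None,fx=12,fy=12,interpolation=cv2.INTER_CUBIC)]))
E
```

```text
112 [ 0.54   -0.0308  0.0122] -0.0773
115 [ 0.5343 -0.0293  0.1902] 0.0797
118 [ 0.536  -0.0297  0.1923] 0.0806
121 [ 0.5378 -0.0303  0.1922] 0.0796
124 [ 0.5396 -0.0307  0.1933] 0.0797
127 [ 0.5412 -0.0312  0.1953] 0.0805
130 [ 0.5429 -0.0317  0.1966] 0.0808
133 [ 0.5447 -0.0322  0.1968] 0.0801
136 [ 0.5464 -0.0327  0.1977] 0.0799
139 [ 0.5481 -0.0332  0.1986] 0.0798
142 [ 0.55   -0.0337  0.1982] 0.0785
145 [ 0.5518 -0.0342  0.1982] 0.0775
148 [ 0.5539 -0.0348  0.1959] 0.0744
151 [ 0.5565 -0.0355  0.1909] 0.0688
154 [ 0.559  -0.0362  0.1867] 0.0639
157 [ 0.5616 -0.037   0.1824] 0.0588
rim pts
265 180 [ 0.5848 -0.0576  0.1296] -0.0009
266 176 [ 0.5822 -0.056   0.1275] -0.0013
270 172 [ 0.5804 -0.052   0.1242] -0.0027
265 185 [ 0.5882 -0.0584  0.1332] 0.0004
297 178 [ 0.5908 -0.0312  0.1286] -0.0011
298 183 [ 0.5942 -0.0314  0.1328] 0.0008
295 190 [ 0.5983 -0.0353  0.1368] 0.0018
266 190 [ 0.592  -0.0586  0.1356] 0.0007
scene top [291.15229224 200.24540963] [291.15229224 200.24540963]
0.075 wrist [279.66914168 140.63747725] scene [291.51167314 201.44143274]
0.079 wrist [279.63697683 138.10555271] scene [291.10090804 200.07440252]
0.083 wrist [279.6037318  135.48860038] scene [290.68943715 198.70502338]
0.087 wrist [279.56935127 132.78226397] scene [290.27725864 197.33328926]
rim proj [280.12391051 176.43556677] [299.08512403 226.64595118]
```

View pics/c13.png

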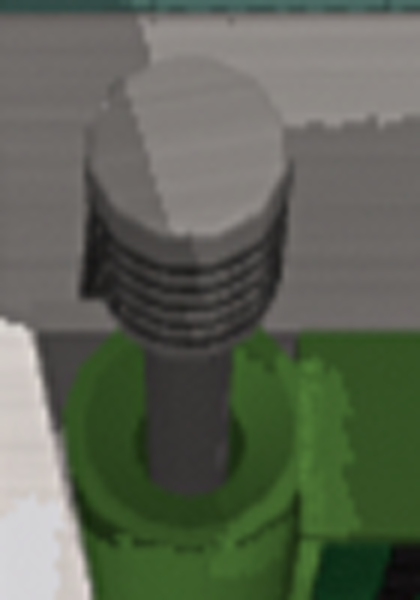

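View pics/c14.png

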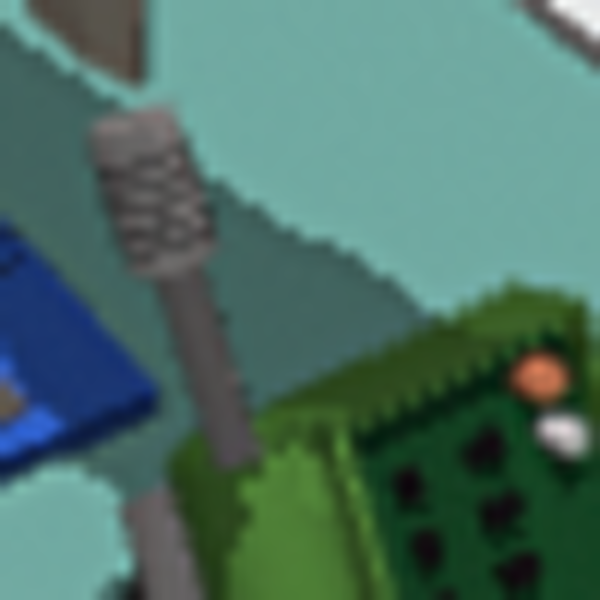

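```bash
python3 -c "
from h import *
print(sl([.465,.28,.23]))"
```

```text
[217.4 279.1  48.5]
```

Request:
jog_arm:
  increments:
    - {"slide": [15, 20, 0], "roll": 0, "gripper": 1}
    - {"slide": [40, 50, 0], "roll": 0, "gripper": 1}
    - {"slide": [65, 83, 0], "roll": 0, "gripper": 1}
    - {"slide": [90, 115, 0], "roll": 0, "gripper": 1}
    - {"slide": [115, 148, 0], "roll": 0, "gripper": 1}
    - {"slide": [140, 180, 10], "roll": 0, "gripper": 1}
    - {"slide": [165, 212, 20], "roll": 0, "gripper": 1}
    - {"slide": [190, 244, 30], "roll": 0, "gripper": 1}
    - {"slide": [208, 268, 40], "roll": 0, "gripper": 1}
    - {"slide": [217, 279, 48], "roll": 0, "gripper": 1}

```text
clock: 18.12
position: [0.4629, 0.2847, 0.23]
ee_rot: [-0.423, -3.112, -0.003]
force: [-0.0, 0.4, 0.0]
width: 0.997
```

```bash
python3 - <<'E'
from h import *
for i in range(5): grab('wrist','junk')
d=grab('wrist','w13');s=d['state'];print(s['clock'],s['position'],abs(s['dq']).max())
cv2.imwrite('pics/c15.png',cv2.resize(d['frame'][20:270,190:370],None,fx=2.4,fy=2.4,interpolation=cv2.INTER_CUBIC))
E
```

```text
18.3667 [0.46646587 0.2786389  0.23105526] 0.01455347258640912
```

View pics/c15.png

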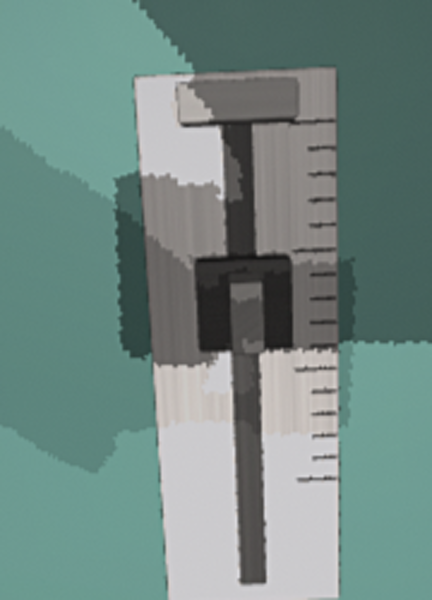

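```bash
python3 - <<'E'
from h import *
d=load('w13');q=lambda x,y,z:plane(d,190+x/2.4,20+y/2.4,z)
t0=q(320,121,.012);t15=q(320,480,.012);e=t15-t0;print('ticks',np.linalg.norm(e),np.degrees(np.arctan2(e[1],e[0])));u=e/np.linalg.norm(e)
le=q(134,76,.012);le2=q(168,598,.012);ed=le2-le;print('left edge',np.degrees(np.arctan2(ed[1],ed[0])))
r1=q(336,68,.012);r2=q(340,598,.012);ed=r2-r1;print('right edge',np.degrees(np.arctan2(ed[1],ed[0])))
F=q(238,124,.012);F2=q(238,121,.042);C=q(243,257,.034);print('fence',(F-t0)@u,(F2-t0)@u,'stop face',(C-t0)@u)
fa=q(233,284,.068);fb=q(263,284,.068);fc=q((232+262)/2,330,.068);print('fin near edge mid',(fa+fb)/2,((fa+fb)/2-t0)@u)
P=cloud(d)
for y in range(230,360,8):
  X=P[int(20+y/2.4),int(190+247/2.4)]; print(y,X.round(4),((X-t0)@u).round(4))
print('R',np.degrees(np.arctan2(*Rn.from_rotvec(d['state']['ee_rot']).as_matrix()[[1,0],[1,1]])))
E
```

```text
ticks 0.1507877179142273 -13.96720442020192
left edge -13.449287172844853
right edge -13.198829739525435
fence 1.945535681713379e-05 0.0005623281325888923 stop face 0.050058354138769724
fin near edge mid [0.4286202  0.30085282 0.068     ] 0.05664973835164695
230 [0.4128 0.3056 0.0139] 0.0402
238 [0.4166 0.3046 0.0129] 0.0441
246 [0.4193 0.3038 0.0138] 0.0469
254 [0.4223 0.3031 0.0115] 0.05
262 [0.4241 0.302  0.0319] 0.052
270 [0.4266 0.3012 0.0339] 0.0546
278 [0.4273 0.3005 0.0528] 0.0554
286 [0.4289 0.2996 0.0676] 0.0572
294 [0.4314 0.2989 0.0673] 0.0598
302 [0.4339 0.2982 0.0671] 0.0624
310 [0.4371 0.2973 0.0681] 0.0657
318 [0.4396 0.2967 0.0679] 0.0683
326 [0.4421 0.296  0.0681] 0.0709
334 [0.4453 0.2951 0.0687] 0.0743
342 [0.4481 0.2943 0.0673] 0.0771
350 [0.4505 0.2937 0.0683] 0.0796
358 [0.4651 0.2913 0.0112] 0.0944
R 74.12303506813848
```

```bash
python3 -c "
from h import *
print(sl([.4413,.2975,.041]))"
```

```text
[ 29.9  11.4 190.2]
```

Request:
jog_arm:
  increments:
    - {"slide": [15, 6, 20], "roll": -0.022, "gripper": 1}
    - {"slide": [30, 11, 50], "roll": -0.044, "gripper": 1}
    - {"slide": [30, 11, 85], "roll": -0.044, "gripper": 1}
    - {"slide": [30, 11, 120], "roll": -0.044, "gripper": 0.8}
    - {"slide": [30, 11, 150], "roll": -0.044, "gripper": 0.6}
    - {"slide": [30, 11, 170], "roll": -0.044, "gripper": 0.5}
    - {"slide": [30, 11, 182], "roll": -0.044, "gripper": 0.5}
    - {"slide": [30, 11, 187], "roll": -0.044, "gripper": 0.5}
    - {"slide": [30, 11, 189], "roll": -0.044, "gripper": 0.5}
    - {"slide": [30, 11, 189], "roll": -0.044, "gripper": 0.5}

```text
clock: 19.25
position: [0.4408, 0.298, 0.0422]
ee_rot: [0.365, 3.12, 0.001]
force: [0.8, 1.1, -0.2]
width: 0.543
```

Request:
jog_arm:
  increments:
    - {"slide": [0, 0, 0], "roll": 0, "gripper": 0.3}
    - {"slide": [0, 0, 0], "roll": 0, "gripper": 0.2}
    - {"slide": [0, 0, 0], "roll": 0, "gripper": 0.1}
    - {"slide": [0, 0, 0], "roll": 0, "gripper": 0.05}
    - {"slide": [0, 0, 0], "roll": 0, "gripper": 0.05}
    - {"slide": [0, 0, 0], "roll": 0, "gripper": 0.05}
    - {"slide": [0, 0, 0], "roll": 0, "gripper": 0.05}
    - {"slide": [0, 0, 0], "roll": 0, "gripper": 0.05}
    - {"slide": [0, 0, 0], "roll": 0, "gripper": 0.05}
    - {"slide": [0, 0, 0], "roll": 0, "gripper": 0.05}
  newtons: 12

```text
clock: 20.08
position: [0.4397, 0.2972, 0.0419]
ee_rot: [-0.365, -3.12, 0.003]
force: [-0.4, -4.7, 4.8]
width: 0.132
```

```bash
python3 -c "
from h import *
d=grab('wrist','w14');s=d['state'];print(s['position'],s['force'],s['width'],s['ee_rot'])"
```

```text
[0.43967704 0.29715316 0.04189453] [-0.37704371 -4.7390203   4.75106834] 0.13228631905527863 [-3.64509620e-01 -3.11982033e+00  2.61393510e-03]
```

View pics/w14.png

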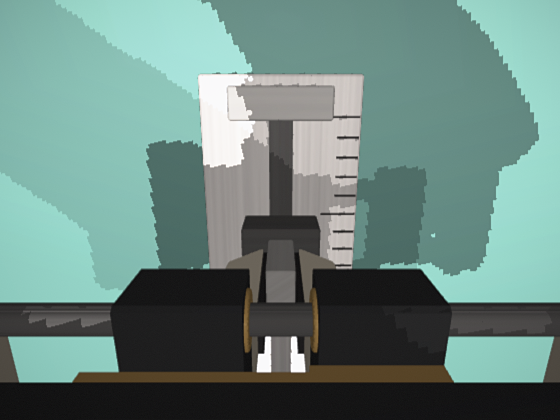

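Request:
jog_arm:
  increments:
    - {"slide": [-3, 0, 0], "roll": 0, "gripper": 0.05}
    - {"slide": [-7, 0, 0], "roll": 0, "gripper": 0.05}
    - {"slide": [-12, 0, 0], "roll": 0, "gripper": 0.05}
    - {"slide": [-17, 0, 0], "roll": 0, "gripper": 0.05}
    - {"slide": [-21, 0, 0], "roll": 0, "gripper": 0.05}
    - {"slide": [-25, 0, 0], "roll": 0, "gripper": 0.05}
    - {"slide": [-28, 0, 0], "roll": 0, "gripper": 0.05}
    - {"slide": [-29, 0, 0], "roll": 0, "gripper": 0.05}
    - {"slide": [-29, 0, 0], "roll": 0, "gripper": 0.05}
    - {"slide": [-29, 0, 0], "roll": 0, "gripper": 0.05}

```text
clock: 20.97
position: [0.4679, 0.2905, 0.0419]
ee_rot: [-0.365, -3.12, 0.003]
force: [-1.9, -4.7, 5.9]
width: 0.13
```

```bash
python3 -c "
from h import *
d=grab('wrist','w15');s=d['state'];print(s['position'],s['force'],s['width'],s['ee_rot'])
cv2.imwrite('pics/c16.png',cv2.resize(d['frame'][20:270,180:380],None,fx=2.4,fy=2.4,interpolation=cv2.INTER_CUBIC))"
```

```text
[0.46790956 0.29047201 0.04192019] [-1.91474673 -4.65616952  5.88308201] 0.1297267885648869 [-3.64630416e-01 -3.11971607e+00  2.57466482e-03]
```

View pics/c16.png

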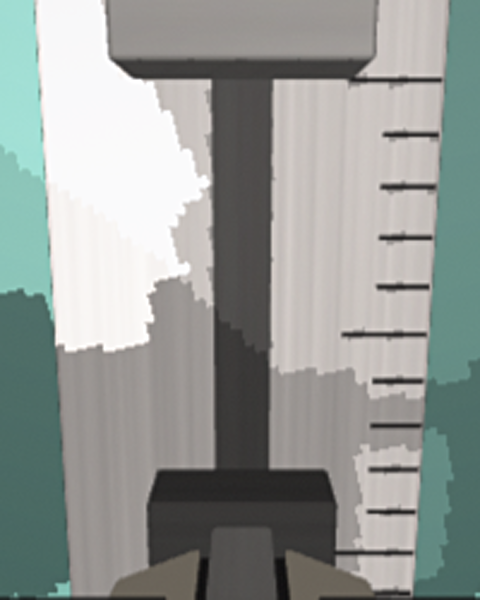

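Request:
jog_arm:
  increments:
    - {"slide": [0, 0, 0], "roll": 0, "gripper": 0.2}
    - {"slide": [0, 0, 0], "roll": 0, "gripper": 0.4}
    - {"slide": [0, 0, 0], "roll": 0, "gripper": 0.6}
    - {"slide": [0, 0, 0], "roll": 0, "gripper": 0.6}
    - {"slide": [0, 0, -10], "roll": 0, "gripper": 0.6}
    - {"slide": [0, 0, -30], "roll": 0, "gripper": 0.6}
    - {"slide": [0, 0, -60], "roll": 0, "gripper": 0.6}
    - {"slide": [0, 0, -95], "roll": 0, "gripper": 0.6}
    - {"slide": [0, 0, -130], "roll": 0, "gripper": 0.8}
    - {"slide": [0, 0, -165], "roll": 0, "gripper": 1}

```text
clock: 21.85
position: [0.4678, 0.2916, 0.2092]
ee_rot: [0.363, 3.12, 0.0]
force: [0.9, 0.3, -1.4]
width: 0.695
```

Request:
jog_arm:
  increments:
    - {"slide": [0, 0, -10], "roll": 0, "gripper": 1}
    - {"slide": [-5, 0, -20], "roll": 0, "gripper": 1}
    - {"slide": [-10, 0, -30], "roll": 0, "gripper": 1}
    - {"slide": [-10, 0, -35], "roll": 0, "gripper": 1}
    - {"slide": [-10, 0, -35], "roll": 0, "gripper": 1}
    - {"slide": [-10, 0, -35], "roll": 0, "gripper": 1}
    - {"slide": [-10, 0, -35], "roll": 0, "gripper": 1}
    - {"slide": [-10, 0, -35], "roll": 0, "gripper": 1}
    - {"slide": [-10, 0, -35], "roll": 0, "gripper": 1}
    - {"slide": [-10, 0, -35], "roll": 0, "gripper": 1}

```text
clock: 22.68
position: [0.4776, 0.2895, 0.2413]
ee_rot: [-0.363, -3.12, 0.001]
force: [1.0, 0.0, -0.1]
width: 1.004
```

```bash
python3 - <<'E'
from h import *
d=grab('wrist','w16');s=d['state'];print(s['clock'],s['position'],s['force'],s['width'])
grab('top','t16');grab('scene','s16')
cv2.imwrite('pics/c17.png',np.hstack([cv2.resize(d['frame'][20:270,190:370],None,fx=2.4,fy=2.4,interpolation=cv2.INTER_CUBIC)]))
E
```

```text
22.6833 [0.47763103 0.28948135 0.24134096] [ 1.02552715  0.0058333  -0.14336093] 1.0036551071920905
```

View pics/c17.png

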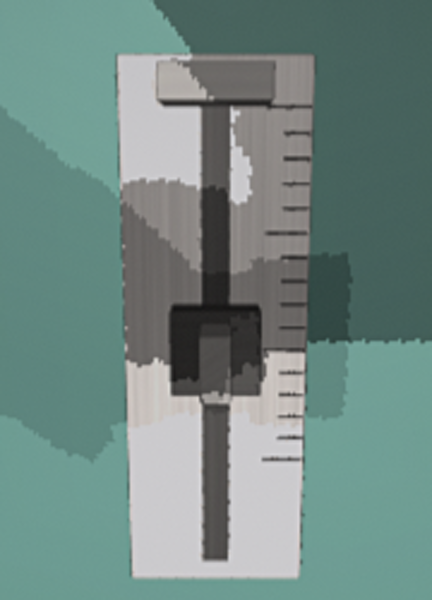

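View pics/s16.png

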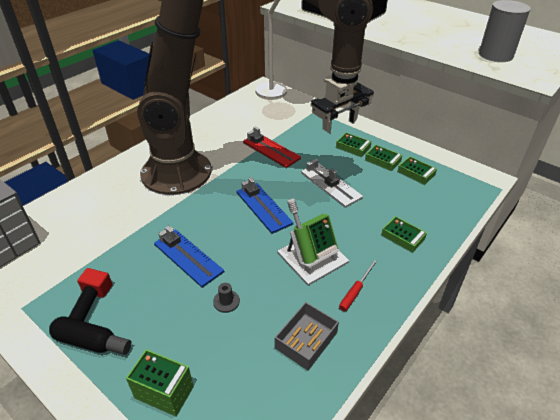

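View pics/t16.png

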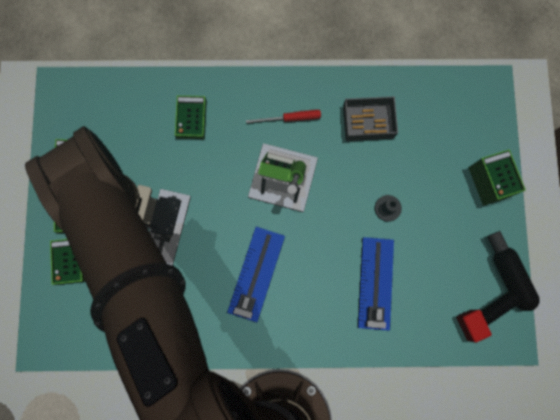

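```bash
python3 - <<'E'
from h import *
d=load('w16');q=lambda x,y,z:plane(d,190+x/2.4,20+y/2.4,z)
t0=q(295,106,.012);e=q(283,460,.012)-t0;u=e/np.linalg.norm(e);print(np.linalg.norm(e))
print('gap',(q(215,305,.012)-q(215,103,.012))@u,'top edge',(q(215,310,.034)-t0)@u)
print(arm.sign_off())
E
```

```text
0.15090307376559
gap 0.08167026853949926 top edge 0.0799294591458329
the job is handed in; nothing more can be done
None
```

The rod is bottomed and left standing in the tilted green pillar. The gauge stop is set to a gap of about 80 mm. I handed the job in at about 23 s of the 64 s allowed.

- **Rod:** I took it from the holder and let it pivot to the 30° lean in the pillar's mouth. It slid freely along the bore until it stopped hard at about 81 mm depth. A push of about 32 N along the bore then moved it only about 1.5 mm. I did not do a second push after letting go.
- **Length sticking out:** the measurements differed slightly: 77.5–79 mm from the arm position, about 80 mm from wrist-camera depth and about 78 mm from the scene camera. I used 79.5 mm.
- **Gauge (white/aluminium one):** I moved the stop 29 mm from a gap of about 50.5 mm, which makes 79.5 mm. The face lines up with the 80 mm tick. Camera rays gave 79.9 mm, and 81.7 mm from a coarser edge reading.
- **Final pictures:** the rod is still standing, and the gripper is open and clear of everything. The bin, screwdriver, modules and the blue and red gauges look unmoved, though the arm hid part of the top view.

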